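# Draw a colour-chart panel out of its drying slot and weigh it down

## Task

Press lightly on top of the grey colour-chart panel with the fingertips and draw it toward you out of the roofed slot of its wooden tray, until its near edge is fully home against the dark stop at the tray's near end; the paint is tender, so never bear hard on it. Then set the dark steel weight with the brass knob gently and upright on the middle of the panel, leaving the panel home, and do not disturb the red jar or the dropper bottle.

Things in the scene. Friction and masses are not known exactly. Their poses are not given: they have to be found in the camera images.
- tray: Fixed pale wooden tray, 290 (own x) x 146 mm (own y), on a dark plinth; its height varies. Own +x points away from the robot, yaw up to 0.25 rad. Origin: centre of the board, 10 mm below the board's upper face (the floor), 2 to 14 mm above the table. Side rails 16 mm wide, tops 17.5 mm over the origin, inner faces at y = +-57 mm. Roofed slot at the far end, dark stop bar at the near end.
- stop_face (a point): Middle of the lower edge of the dark stop bar's inner face: tray x = -130 mm, y = 0, at floor level (10 mm over the tray's origin). The bar is 15 mm thick, its top 22 mm over the tray's origin. The panel is home when its near edge lies on this face: panel origin at tray x = -55 mm.
- roof_edge (a point): Middle of the near lower edge of the plywood roof: tray x = +65 mm, 24.5 mm over the tray's origin. The roof's top is 30.5 mm over the origin and it runs on to x = +145 mm, closed behind. It hides the panel's far edge, so the panel can only be drawn from its top.
- panel: Loose rigid grey panel with two rows of colour swatches, 150 (x, along the tray) x 110 x 6 mm, 0.15 to 0.31 kg. Origin: centre of its underside, axes parallel to the tray's. Flat on the tray floor, 2 mm play to each rail, near edge 50 to 80 mm from the stop at the start. A press of 6 to 14 N draws it; lighter may slip, over 30 N spoils it. Rigid: 1 mm deeper adds 10 to 40 N.
- weight: Loose weight: dark green-grey block 30 (own x) x 50 (own y) x 31 mm tall, brass knob 17 mm thick on top (to 47 mm), 0.33 kg. Origin: centre of its underside, own z up. Stands upright on the table beside the tray; grasp the block across its 30 mm. To end upright on the panel's top, over the panel's middle.
- red_jar: Loose bystander: pigment jar with red contents and a black screw cap, 41 mm across, 52 mm tall. Origin: centre of its underside. Leave alone.
- dropper: Loose bystander: small amber dropper bottle with a black bulb, 32 mm across, 94 mm tall. Origin: centre of its underside. Leave alone.
Not all that is in view belongs to the job. Several things have the shape of the panel; the one meant has the colours described above.

How it is judged:
By the outcome, as a careful person would: the job done as asked, in the order asked, and still so for the second after the job is handed in, with the robot touching nothing.
It also fails if it takes over 72 s, if anything falls off the work surface, if the arm or the gripper's body presses on something with over 40 N, if the wrist force passes 120 N, or if a joint passes its speed limit or range.

## Robot

A 7-joint arm with a two-finger parallel gripper is mounted at the origin on a cart in front of the work surface, level with it; the furniture and walls round the work are solid. World frame = base frame: x ahead of the robot, y to its left, z up, the work surface at z = 0. Lengths are in m, angles in rad, forces in N, time in s.
With the tool pointing down it reaches from about 0.35 to 0.9 m from the base axis. Payload 8.1 kg.
Tool frame: the origin (TCP) lies on the centre line of the jaws, within the pads' length; the fingertips stand 19 mm ahead of it and the grasp point (between the pads) is the TCP (arm.tip_reach is the distance from the TCP to the fingertips, in m); z points along the fingers, y is the line along which they close (so a half turn about z gives the same grasp; the last joint's range is limited). The gripper opens to 92 mm and grips with 3 to 60 N. Pads are 19 mm wide; open, the fingers measure 130 mm over their backs; the gripper's body (75 mm by 190 mm) begins 47 mm behind the grasp point.
Start: joints at [-1.338, 0.434, 0.025, 1.573, -0.012, 1.134, -0.075], TCP at [0.206, 0.59, 0.246] pointing down, gripper open.
Joint ranges: [-2.62, 2.62], [-0.44, 2.09], [-1.27, 1.32], [0.08, 2.57], [-1.32, 4.46], [0.12, 2], [-2.74, 2.74]. Speed limits (rad/s): [2.22, 2.22, 3.01, 3.01, 3.14, 3.14, 3.14].

## Interface

Orientations are given as a rotation vector (axis times angle).
In Python, from cell import arm gives the robot as it stands.
- The arm moves only by the tool arm_command, never from a script. Its argument "targets" is a list that holds one entry, the list of rows, each a list of 6 numbers: the shift along the tool's x, y, z in m, then the turn, a rotation vector about the tool's x, y, z in rad. A call has 1 to 10 rows; each row shifts and turns the commanded pose from where the row before left it, along the tool's axes as they then stand; what a row does not reach is not made up. A row lasts 1/8 s, in which the tool goes at most 62.5 mm and 10.7 degrees, less where a joint would pass 70% of its speed; a pose out of reach is approached as far as the arm can. A call with a gripper value outside its range is refused whole. "jaw" is the finger opening in m, from 0 to 0.0918, set as the call begins (left out, the last holds). The fingers move at their own pace and stop on an object; "newtons" is the grip in N (left out, the last holds). Time passes only in rows, so rows that do not move let the fingers close. It gives the time, the measured TCP pose, the force, the opening and the grip force at its end, in the units of the state.
- arm.observe(): the state, without advancing time (a new reading comes with each control period).
- arm.get_image(name): name is "scene" or "side" or "wrist"; returns a dict with "pixels" (400x640x3 uint8, red, green, blue), "z_map" (400x640 float32, m along the optical axis (not along the pixel's ray), 0 where there is no reading), "fx", "fy", "cx", "cy" (pixels), "xyz" and "rotation" of the camera in the world; the wrist camera has in their place "T_tool_cam" (4x4, takes a point from camera to tool coordinates, whose origin is the TCP and whose axes are the flange's). Camera axes: x right, y down, z forward; pixel columns grow to the right and rows downward; lengths in m; the calibration is good to about 2 mm. A picture is of the moment at which its call begins: read the wrist's pose just before it.
- arm.sign_off(): hands the job in; it is judged then, once.
The state is a dict: "clock": time; "joints": joint angles; "dq": joint speeds; "joint_efforts": joint torques, N m; "position": TCP position; "ee_rot": TCP orientation; "force": force on the tool from outside, world axes, zero at the start; "ft_torque": the same for the moment, N m; "width": opening from 0.0 (shut) to 1.0 (fully open); "gripper_force": force on a finger pad.
Only numpy, scipy, OpenCV 4.12 (cv2) and the standard library are available. Lean on these libraries where they do the work, as an engineer would, in place of code of your own. Each camera call takes 0.05 s, during which the arm holds its last target. There are 200 camera calls.

## Working session

There is one attempt and no reset: what is moved stays moved. The work goes in short steps, Python scripts to look and compute and a tool call to move; the robot and the scene stay as the last step left them, time stands still between calls to the robot, and variables do not carry over. Pictures are saved under pics/ and viewed, at most 10 in all, crops included, and the job is handed in when it is done.

Besides the shell and the picture viewer there is one more tool, called by a JSON object that holds its "fn" and its "kwargs". arm_command: Moves the arm, as the interface text tells. Its arguments: {"type":"object","properties":{"targets":{"type":"array","items":{"type":"array","items":{"type":"array","items":{"type":"number"}}}},"jaw":{"type":"number"},"newtons":{"type":"number"}},"required":["targets"]}

```bash
mkdir -p pics; ls
python3 - <<'E'
from cell import arm
import cv2,numpy as np
s=arm.observe();print({k:np.round(v,3).tolist() for k,v in s.items()})
for n in("scene","side"):
    im=arm.get_image(n);np.savez(f"pics/{n}.npz",**im)
    cv2.imwrite(f"pics/{n}0.png",im["pixels"][:,:,::-1]);print(n,im["fx"],im["cx"],im["cy"],im["xyz"],np.round(im["rotation"],3).tolist())
E
```

```text
pics
{'clock': 0.0, 'joints': [-1.338, 0.435, 0.025, 1.574, -0.012, 1.134, -0.075], 'dq': [-0.002, -0.001, 0.0, 0.002, 0.001, 0.001, 0.001], 'joint_efforts': [-0.001, -66.785, 0.984, -31.446, -0.061, 0.043, 0.0], 'position': [0.206, 0.59, 0.245], 'ee_rot': [-0.525, -3.097, 0.003], 'force': [-0.25, -0.034, -0.575], 'ft_torque': [-0.021, -0.02, -0.0], 'gripper_force': 0.0, 'width': 1.002}
scene 396.54296122285774 316.6998828670552 197.90585474557108 [-0.20142091 -0.86224268  0.77293154] [-2.03, 0.873, -0.432]
side 510.7629361024604 309.1033007290341 206.41145554791913 [0.44621662 1.23529494 0.65751773] [-0.086, 2.574, -1.691]
```

View pics/scene0.png

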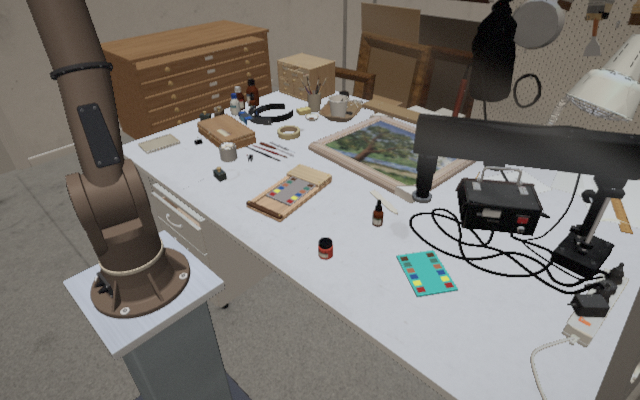

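View pics/side0.png

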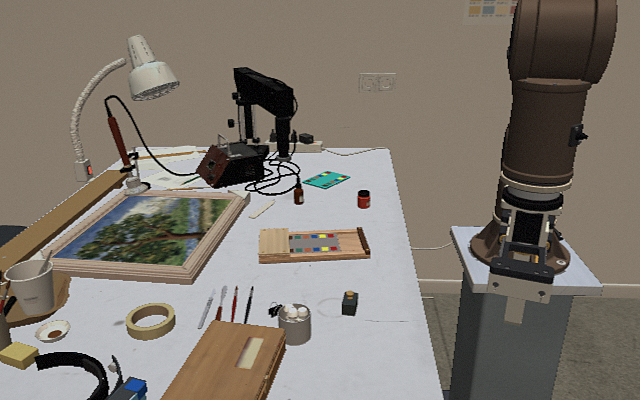

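The scene picture shows the tray at about (290,190), with its roof at the upper right, the weight at (220,174), the jar at (326,248) and the dropper at (378,214). In the side picture the tray is at (315,245), with the stop at (364,242), and the weight is at (349,303). The teal chart is a decoy.

```bash
cat > h.py <<'E'
import numpy as np,cv2
from scipy.spatial.transform import Rotation as R
def cloud(im,T=None):
    z=im["z_map"];v,u=np.mgrid[:400,:640]
    p=np.stack([(u-im["cx"])*z/im["fx"],(v-im["cy"])*z/im["fy"],z],-1)
    if T is None:
        return p@R.from_rotvec(im["rotation"]).as_matrix().T+im["xyz"]
    return p@T[:3,:3].T+T[:3,3]
E
python3 - <<'E'
from h import *
for n,boxes in(("scene",dict(tray=(160,222,242,338),weight=(162,185,208,232),jar=(235,262,315,337),drop=(197,230,370,386))),("side",dict(tray=(222,268,252,376),weight=(286,320,338,362),jar=(185,212,354,374),drop=(175,208,290,306)))):
    im=np.load(f"pics/{n}.npz");im={k:im[k] for k in im.files};P=cloud(im)
    for k,(a,b,c,d) in boxes.items():
        p=P[a:b,c:d].reshape(-1,3);hgt=p[:,2]
        q=p[(hgt>0.006)&(hgt<.12)&(p[:,0]>.2)]
        r=cv2.minAreaRect(q[:,:2].astype(np.float32)*1000)
        print(n,k,len(q),np.round(r[0],1),np.round(r[1],1),round(r[2],1),"z50,z98",np.round(np.percentile(q[:,2],[5,50,98]),4),"table",np.round(np.median(hgt[hgt<.006]),4))
        if k=='tray':print(np.round(cv2.boxPoints(r),1).tolist())
E
```

```text
scene tray 2427 [562.1  41.1] [394.  352.6] 42.2 z50,z98 [0.0115 0.0207 0.0366] table 0.0008
[[297.70001220703125, 39.5], [534.4000244140625, -221.8000030517578], [826.4000244140625, 42.70000076293945], [589.7999877929688, 304.0]]
scene weight 133 [441.3 280.9] [53.3 32.6] 85.0 z50,z98 [0.0081 0.0274 0.047 ] table 0.0009
scene jar 294 [ 400.1 -291.9] [40.6 39.4] 38.9 z50,z98 [0.0095 0.0394 0.0548] table 0.0009
scene drop 228 [ 665.1 -281.9] [156.   31.6] 30.1 z50,z98 [0.0073 0.042  0.0919] table 0.001
side tray 3294 [547.1   7.3] [290.1 156.1] 8.5 z50,z98 [0.01   0.0188 0.0346] table -0.0013
[[392.1000061035156, 63.0], [415.20001220703125, -91.4000015258789], [702.0999755859375, -48.400001525878906], [679.0, 106.0]]
side weight 316 [445.6 288.4] [50.5 30.1] 81.9 z50,z98 [0.0083 0.0277 0.0441] table -0.001
side jar 206 [ 406.3 -284.4] [41.  41.2] 54.1 z50,z98 [0.0095 0.0333 0.0522] table -0.0014
side drop 210 [ 634.3 -424.5] [ 50.8 279.5] 6.5 z50,z98 [0.0076 0.0376 0.0875] table -0.0011
```

{"fn": "arm_command", "kwargs": {"targets": [[[0,0,0,0,0,0.181],[0,0,0,0,0,0.181],[0,0,0,0,0,0.181],[0,0,0,0,0,0.181],[0,0,0,0,0,0.181],[0,0,0,0,0,0.181]]]}}

```text
clock: 0.85
position: [0.2058, 0.5898, 0.2453]
ee_rot: [2.057, 2.374, -0.001]
force: [-0.9, 0.0, -0.5]
width: 1.002
gripper_force: 0.0
```

{"fn": "arm_command", "kwargs": {"targets": [[[-0.056,0.018,-0.005,0,0,0],[-0.056,0.018,-0.005,0,0,0],[-0.056,0.018,-0.005,0,0,0],[-0.056,0.018,-0.005,0,0,0],[-0.056,0.018,-0.005,0,0,0],[-0.056,0.018,-0.005,0,0,0],[-0.056,0.018,-0.005,0,0,0],[-0.056,0.018,-0.005,0,0,0],[-0.056,0.018,-0.005,0,0,0],[-0.056,0.018,-0.005,0,0,0]]], "jaw": 0.0}}

```text
clock: 2.1
position: [0.4674, 0.0613, 0.2959]
ee_rot: [-2.049, -2.381, -0.001]
force: [0.5, 1.4, 0.2]
width: 0.012
gripper_force: 0.0
```

{"fn": "arm_command", "kwargs": {"targets": [[[0,0,0,0,0,0],[0,0,0,0,0,0]]]}}

```text
clock: 2.35
position: [0.4667, 0.0632, 0.2954]
ee_rot: [-2.05, -2.38, 0.001]
force: [-0.2, 0.8, -0.1]
width: 0.007
gripper_force: 0.0
```

```bash
cat >> h.py <<'E'
def wrist(arm,name):
    s=arm.observe();im=arm.get_image("wrist")
    T=np.eye(4);T[:3,:3]=R.from_rotvec(s["ee_rot"]).as_matrix();T[:3,3]=s["position"]
    T=T@im["T_tool_cam"];cv2.imwrite(f"pics/{name}.png",im["pixels"][:,:,::-1])
    np.savez(f"pics/{name}.npz",T=T,**im);return s,im,T
def ray(im,T,uv,z):
    d=T[:3,:3]@[(uv[0]-im["cx"])/im["fx"],(uv[1]-im["cy"])/im["fy"],1]
    return T[:3,3]+d*(z-T[2,3])/d[2]
E
python3 - <<'E'
from h import *;from cell import arm
s,im,T=wrist(arm,"w1");print(s["clock"],s["position"],R.from_rotvec(s["ee_rot"]).as_matrix().round(3),s["force"],s["width"],np.round(im["T_tool_cam"],3).tolist(),s["joints"])
E
```

```text
2.35 [0.46671326 0.06321485 0.29540528] [[-0.148  0.989 -0.001]
 [ 0.989  0.148  0.   ]
 [ 0.    -0.001 -1.   ]] [-0.1820456   0.84769731 -0.1389484 ] 0.007375763597360493 [[-0.0, -0.969, -0.249, 0.067], [1.0, -0.0, 0.0, -0.0], [-0.0, -0.249, 0.969, -0.139], [0.0, 0.0, 0.0, 1.0]] [-0.79292338  0.13647491  0.62783377  1.89348235 -0.08834514  1.13971706
  0.01599686]
```

View pics/w1.png

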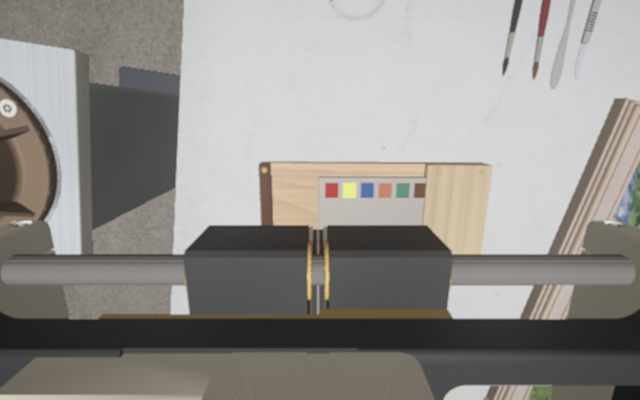

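The wrist view shows the tray nearly level in the image: stop at u≈262–272, panel near edge at u≈319, roof edge at u≈425, and the left rail's outer edge at v≈163. I'll measure these with the depth map.

Run:
```python
from h import *
im=np.load("pics/w1.npz");P=cloud(im,im["T"]);px=im["pixels"]
def hh(a,b,c,d):
    print((a,b,c,d),"z",np.round(np.percentile(P[a:b,c:d,2],[10,50,90])*1000,1))
hh(100,150,200,450);hh(182,215,263,270);hh(185,215,280,310);hh(205,220,330,410);hh(180,225,435,480);hh(166,173,290,410)
g=px[190:222].astype(int).sum(2).mean(0)
print([(u,int(g[u])) for u in range(254,278)]);print([(u,int(g[u])) for u in range(312,325)]);print([(u,int(g[u])) for u in range(418,432)],[(u,int(g[u])) for u in range(482,494)])
g=px[:,280:312].astype(int).sum(2).mean(1);print([(v,int(g[v])) for v in range(155,190)])
# rail top inner/outer line tilt
e=cv2.Canny(px[:,:,::-1].copy(),40,120)
for l in cv2.HoughLinesP(e[150:226],1,np.pi/720,30,None,40,4)[:,0]: print(l+np.array([0,150,0,150]))
```

```text
(100, 150, 200, 450) z [-0.9  0.2  1.3]
(182, 215, 263, 270) z [24.6 25.7 26.6]
(185, 215, 280, 310) z [12.6 13.6 14.7]
(205, 220, 330, 410) z [18.7 19.7 20.7]
(180, 225, 435, 480) z [33.2 34.2 35.2]
(166, 173, 290, 410) z [20.  21.1 22.1]
[(254, 644), (255, 644), (256, 645), (257, 647), (258, 643), (259, 603), (260, 490), (261, 351), (262, 284), (263, 279), (264, 280), (265, 278), (266, 276), (267, 275), (268, 273), (269, 271), (270, 263), (271, 286), (272, 408), (273, 523), (274, 560), (275, 562), (276, 560), (277, 559)]
[(312, 552), (313, 551), (314, 551), (315, 551), (316, 551), (317, 547), (318, 543), (319, 555), (320, 565), (321, 567), (322, 567), (323, 567), (324, 561)]
[(418, 485), (419, 485), (420, 484), (421, 482), (422, 468), (423, 449), (424, 466), (425, 519), (426, 555), (427, 561), (428, 557), (429, 552), (430, 548), (431, 543)] [(482, 563), (483, 565), (484, 569), (485, 576), (486, 590), (487, 606), (488, 622), (489, 634), (490, 640), (491, 641), (492, 642), (493, 642)]
[(155, 643), (156, 644), (157, 644), (158, 646), (159, 648), (160, 625), (161, 537), (162, 468), (163, 527), (164, 577), (165, 585), (166, 585), (167, 582), (168, 575), (169, 564), (170, 553), (171, 546), (172, 548), (173, 554), (174, 556), (175, 550), (176, 546), (177, 550), (178, 555), (179, 560), (180, 564), (181, 565), (182, 562), (183, 558), (184, 553), (185, 547), (186, 539), (187, 539), (188, 547), (189, 558)]
[328 225 425 225]
[318 161 377 161]
[318 178 425 178]
[378 164 432 165]
[378 162 481 162]
[344 176 413 176]
[210 225 274 225]
[101 225 175 187]
[560 225 592 151]
[570 225 603 150]
[604 222 637 151]
[574 224 607 150]
[587 225 622 150]
[576 225 610 150]
[585 223 616 150]
[484 225 492 165]
[259 163 261 224]
[174 224 176 150]
[592 221 612 177]
[270 161 310 161]
[ 79 176  80 225]
[579 225 613 150]
[100 225 165 192]
[ 10 221  50 219]
[609 223 639 161]
[607 223 631 170]
[570 224 591 176]
[594 218 625 150]
[560 224 590 154]
```

Run:
```python
from h import *
im=np.load("pics/w1.npz");T=im["T"];f=np.array([.989,.148]);l=np.array([-.148,.989])
for n,uv,z in[("stop",(272,205),.0257),("panel",(318.5,205),.0197),("roof",(424.5,205),.0342),("roofend",(487.5,205),.0342),("outerrail",(300,161),.0211),("rail panel-side",(350,177.7),.0197),("stop outer",(260.5,205),.0257)]:
    p=ray(im,T,uv,z);print(n,np.round(p*1000,1),"along",round(p[:2]@f*1000,1),"lat",round(p[:2]@l*1000,1))
t=np.array([.4667,.0632]);print("tcp",t@f,t@l)
```

```text
stop [415.2   7.1  25.7] along 411.6 lat -54.5
panel [474.7  14.3  19.7] along 471.6 lat -56.2
roof [606.5  38.1  34.2] along 605.5 lat -52.1
roofend [685.2  49.8  34.2] along 685.0 lat -52.1
outerrail [443.1  68.2  21.1] along 448.3 lat 1.9
rail panel-side [509.3  56.2  19.7] along 512.0 lat -19.8
stop outer [400.5   4.9  25.7] along 396.8 lat -54.5
tcp 0.4709199 -0.006566799999999992
```

{"fn": "arm_command", "kwargs": {"targets": [[[-0.013,0.014,0.01,0,0,0],[-0.013,0.014,0.02,0,0,0],[-0.013,0.014,0.03,0,0,0],[-0.013,0.014,0.04,0,0,0],[-0.014,0.013,0.045,0,0,0],[0,0,0.045,0,0,0],[0,0,0.035,0,0,0],[0,0,0.014,0,0,0],[0,0,0,0,0,0]]], "jaw": 0.0}}

```text
clock: 3.52
position: [0.5447, 0.0089, 0.0564]
ee_rot: [-2.048, -2.381, 0.001]
force: [1.2, 0.1, 0.6]
width: 0.003
gripper_force: 0.0
```

{"fn": "arm_command", "kwargs": {"targets": [[[0,0,0.005,0,0,0],[0,0,0.004,0,0,0],[0,0,0.003,0,0,0],[0,0,0,0,0,0],[0,0,0,0,0,0]]]}}

```text
clock: 4.15
position: [0.5452, 0.0079, 0.0449]
ee_rot: [2.05, 2.38, 0.0]
force: [-0.0, -0.0, -0.2]
width: 0.002
gripper_force: 0.0
```

{"fn": "arm_command", "kwargs": {"targets": [[[0,0,0.002,0,0,0],[0,0,0.0015,0,0,0],[0,0,0.0005,0,0,0],[0,0,0,0,0,0]]]}}

```text
clock: 4.65
position: [0.5451, 0.008, 0.0407]
ee_rot: [-2.05, -2.38, 0.0]
force: [0.3, -0.4, 0.1]
width: 0.002
gripper_force: 0.0
```

{"fn": "arm_command", "kwargs": {"targets": [[[0,0,0.0004,0,0,0],[0,0,0.0004,0,0,0],[0,0,0,0,0,0]]]}}

```text
clock: 5.03
position: [0.5451, 0.008, 0.0399]
ee_rot: [-2.05, -2.381, -0.0]
force: [-0.1, 0.1, 0.7]
width: 0.003
gripper_force: 0.0
```

{"fn": "arm_command", "kwargs": {"targets": [[[0,0,0.0004,0,0,0],[0,0,0,0,0,0],[0,0,0,0,0,0]]]}}

```text
clock: 5.4
position: [0.5451, 0.008, 0.0395]
ee_rot: [-2.05, -2.38, -0.0]
force: [0.4, 0.3, -0.7]
width: 0.006
gripper_force: 0.0
```

{"fn": "arm_command", "kwargs": {"targets": [[[0,0,0.0004,0,0,0],[0,0,0,0,0,0],[0,0,0,0,0,0]]]}}

```text
clock: 5.78
position: [0.5451, 0.0079, 0.0391]
ee_rot: [2.05, 2.38, 0.0]
force: [0.6, -0.4, -0.2]
width: 0.003
gripper_force: 0.0
```

{"fn": "arm_command", "kwargs": {"targets": [[[0,0,0.0003,0,0,0],[0,0,0,0,0,0],[0,0,0,0,0,0]]]}}

```text
clock: 6.15
position: [0.5451, 0.008, 0.0388]
ee_rot: [-2.05, -2.38, -0.0]
force: [0.7, 0.5, 0.5]
width: 0.003
gripper_force: 0.0
```

{"fn": "arm_command", "kwargs": {"targets": [[[0,0,0.0003,0,0,0],[0,0,0,0,0,0],[0,0,0,0,0,0]]]}}

```text
clock: 6.52
position: [0.5451, 0.008, 0.0387]
ee_rot: [-2.05, -2.38, -0.0]
force: [-1.7, -0.0, 5.8]
width: 0.006
gripper_force: 2.8
```

{"fn": "arm_command", "kwargs": {"targets": [[[0,0,0.0003,0,0,0],[0,0,0,0,0,0],[0,0,0,0,0,0]]]}}

```text
clock: 6.9
position: [0.5452, 0.008, 0.0387]
ee_rot: [-2.05, -2.38, -0.001]
force: [-2.7, 0.1, 9.8]
width: 0.011
gripper_force: 4.8
```

{"fn": "arm_command", "kwargs": {"targets": [[[0,-0.001,0,0,0,0],[0,-0.002,0,0,0,0],[0,-0.003,0,0,0,0],[0,-0.003,0,0,0,0],[0,-0.003,0,0,0,0],[0,-0.003,0,0,0,0]]]}}

```text
clock: 7.65
position: [0.5313, 0.0057, 0.0387]
ee_rot: [2.049, 2.379, 0.002]
force: [3.0, 0.5, 6.2]
width: 0.008
gripper_force: 3.0
```

{"fn": "arm_command", "kwargs": {"targets": [[[0,-0.002,0.0002,0,0,0],[0,-0.003,0,0,0,0],[0,-0.003,0,0,0,0],[0,-0.003,0,0,0,0],[0,-0.003,0,0,0,0],[0,-0.002,0,0,0,0]]]}}

```text
clock: 8.4
position: [0.5157, 0.0033, 0.0387]
ee_rot: [2.049, 2.379, 0.003]
force: [3.7, 0.6, 7.2]
width: 0.005
gripper_force: 3.7
```

```bash
cat > m.py <<'E'
from h import *;from cell import arm;import sys
s,im,T=wrist(arm,sys.argv[1]);f=np.array([.989,.148]);px=im["pixels"]
print("tcp along",round(s["position"][:2]@f,4),"lat",round(s["position"][:2]@[-.148,.989],4),s["position"].round(4),s["force"].round(1))
P=cloud(im,T)
A=(P[...,:2]@f)*1000;L=(P[...,:2]@[-.148,.989])*1000;Z=P[...,2]*1000
m=(L>-66)&(L<-25)&(A>400)&(A<600)&(Z<45)
for a in range(400,600,4):
    k=m&(A>=a)&(A<a+4)
    if k.sum()>5: print(a,k.sum(),np.median(Z[k]).round(1),np.median(px[k],0).astype(int),end=";")
E
python3 m.py w2
```

```text
tcp along 0.5106 lat -0.0731 [0.5157 0.0033 0.0387] [3.7 0.6 7.2]
400 700 25.6 [108  83  67];404 696 25.6 [106  80  64];408 1891 20.8 [89 69 54];412 604 13.6 [208 184 156];416 611 13.6 [208 184 156];420 617 13.6 [208 183 155];424 593 13.5 [207 183 155];428 610 13.6 [208 184 156];432 610 13.6 [210 185 157];436 593 13.5 [210 186 157];440 238 14.6 [196 178 159];444 653 19.6 [187 182 176];448 639 19.6 [188 182 176];452 591 19.7 [184 123 118];456 574 19.7 [183  81  74];460 575 19.7 [184  82  74];464 589 19.7 [185  83  74];468 568 19.6 [188 182 176];472 572 19.6 [188 183 176];476 570 19.7 [233 236 144];480 576 19.7 [233 236 144];484 570 19.7 [233 236 145];488 581 19.7 [228 230 150];492 567 19.6 [188 183 177];496 574 19.6 [186 181 176];500 566 19.7 [ 87 118 168];504 635 19.8 [101 117 168];508 800 19.9 [ 86 116 168];512 686 19.8 [154 154 171];516 567 19.7 [187 182 177];520 572 19.7 [188 175 169];524 577 19.7 [188 137 110];528 577 19.7 [189 138 111];532 572 19.7 [189 137 110];536 571 19.6 [187 180 175];540 575 19.6 [186 181 176];544 577 19.7 [124 150 137];548 573 19.7 [104 146 130];552 571 19.7 [104 146 129];556 569 19.7 [104 145 129];560 574 19.6 [185 180 175];564 586 19.7 [185 180 175];568 647 19.8 [124 103  89];572 639 19.7 [155 144 136];576 652 19.7 [152 139 130];580 639 19.7 [158 146 136];584 648 19.6 [185 179 174];588 640 19.6 [185 179 174];592 134 18.5 [186 175 161];596 589 13.6 [209 184 157];
```

View pics/w2.png

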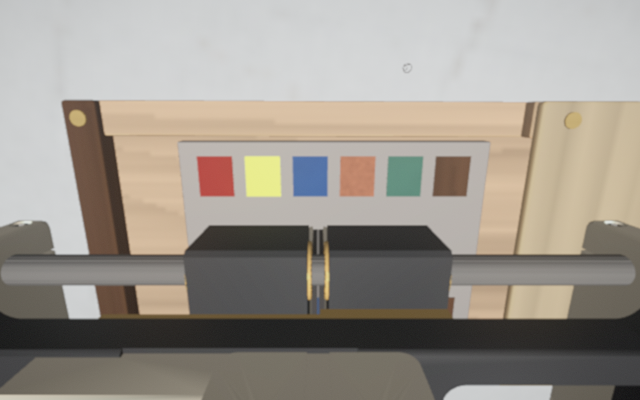

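The panel is following the fingers. Its near edge is at about 442 mm (u≈182) and the stop face is at about 411 mm (u≈125).

{"fn": "arm_command", "kwargs": {"targets": [[[0,-0.002,0.0001,0,0,0],[0,-0.003,0,0,0,0],[0,-0.003,0,0,0,0],[0,-0.003,0,0,0,0],[0,-0.003,0,0,0,0],[0,-0.003,0,0,0,0],[0,-0.002,0,0,0,0]]]}}

```text
clock: 9.32
position: [0.4972, 0.0005, 0.0387]
ee_rot: [2.048, 2.379, 0.003]
force: [3.4, 0.8, 8.3]
width: 0.004
gripper_force: 4.1
```

{"fn": "arm_command", "kwargs": {"targets": [[[0,-0.002,0,0,0,0],[0,-0.002,0,0,0,0],[0,-0.002,0,0,0,0],[0,-0.001,0,0,0,0]]]}}

```text
clock: 9.82
position: [0.4904, -0.0005, 0.0387]
ee_rot: [2.048, 2.379, 0.004]
force: [5.0, 0.2, 7.7]
width: 0.002
gripper_force: 4.2
```

{"fn": "arm_command", "kwargs": {"targets": [[[0,-0.001,0,0,0,0],[0,-0.001,0,0,0,0]]]}}

```text
clock: 10.07
position: [0.4885, -0.0009, 0.0387]
ee_rot: [2.048, 2.378, 0.004]
force: [3.3, 0.4, 7.8]
width: 0.005
gripper_force: 4.2
```

{"fn": "arm_command", "kwargs": {"targets": [[[0,-0.0005,0,0,0,0],[0,-0.0005,0,0,0,0]]]}}

```text
clock: 10.32
position: [0.4875, -0.001, 0.0387]
ee_rot: [2.048, 2.378, 0.004]
force: [2.6, 0.5, 8.6]
width: 0.003
gripper_force: 4.2
```

{"fn": "arm_command", "kwargs": {"targets": [[[0,-0.0005,0,0,0,0],[0,-0.0005,0,0,0,0]]]}}

```text
clock: 10.58
position: [0.4865, -0.0011, 0.0386]
ee_rot: [2.048, 2.379, 0.004]
force: [4.2, 1.1, 8.3]
width: 0.006
gripper_force: 4.3
```

{"fn": "arm_command", "kwargs": {"targets": [[[0,-0.0005,0,0,0,0],[0,-0.0005,0,0,0,0]]]}}

```text
clock: 10.82
position: [0.4855, -0.0013, 0.0387]
ee_rot: [2.048, 2.378, 0.004]
force: [3.4, -0.0, 8.5]
width: 0.006
gripper_force: 4.3
```

{"fn": "arm_command", "kwargs": {"targets": [[[0,-0.0005,0,0,0,0],[0,-0.0005,0,0,0,0]]]}}

```text
clock: 11.08
position: [0.4846, -0.0014, 0.0387]
ee_rot: [2.048, 2.379, 0.004]
force: [2.9, 1.0, 8.5]
width: 0.004
gripper_force: 4.3
```

{"fn": "arm_command", "kwargs": {"targets": [[[0,-0.0005,0,0,0,0],[0,-0.0005,0,0,0,0]]]}}

```text
clock: 11.32
position: [0.4836, -0.0016, 0.0387]
ee_rot: [2.048, 2.378, 0.004]
force: [3.8, 0.9, 7.7]
width: 0.005
gripper_force: 3.9
```

```bash
python3 m.py w3 | cut -c1-700
```

```text
tcp along 0.4781 lat -0.0731 [ 0.4836 -0.0016  0.0387] [3.8 0.9 7.7]
400 698 25.6 [111  86  71];404 698 25.5 [107  82  68];408 1111 23.7 [105  81  66];412 653 19.6 [187 181 176];416 628 19.6 [186 181 176];420 598 19.7 [182  88  83];424 570 19.6 [183  79  73];428 577 19.7 [183  80  73];432 578 19.7 [184  83  74];436 579 19.6 [188 182 177];440 574 19.6 [188 183 176];444 575 19.7 [233 236 144];448 571 19.6 [233 236 144];452 582 19.8 [233 236 145];456 577 19.7 [215 216 159];460 569 19.6 [188 183 177];464 577 19.7 [186 181 176];468 563 19.7 [ 88 118 168];472 654 19.8 [ 99 117 168];476 800 19.9 [ 86 117 168];480 663 19.8 [177 174 175];484 571 19.6 [187 182 177];488 573 19.7 [188 159 147];492 573 19.7 [188 137 111];496 574 19.7 [189 138 111];500 574 19.8 [189 137 11
```

View pics/w3.png

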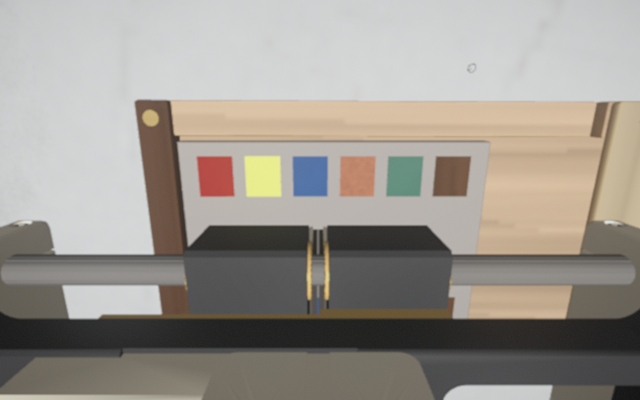

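The panel's near edge (u≈182) now almost meets the stop's inner edge. The panel hasn't slipped under the fingers, so I'll go on until the force along the pull rises.

{"fn": "arm_command", "kwargs": {"targets": [[[0,-0.0005,0,0,0,0],[0,-0.0005,0,0,0,0]]]}}

```text
clock: 11.62
position: [0.4828, -0.0017, 0.0386]
ee_rot: [2.048, 2.378, 0.004]
force: [4.3, 0.7, 7.1]
width: 0.003
gripper_force: 3.8
```

{"fn": "arm_command", "kwargs": {"targets": [[[0,-0.0005,0,0,0,0],[0,-0.0005,0,0,0,0]]]}}

```text
clock: 11.88
position: [0.4818, -0.0019, 0.0386]
ee_rot: [2.048, 2.378, 0.004]
force: [3.9, 1.1, 7.3]
width: 0.005
gripper_force: 3.8
```

{"fn": "arm_command", "kwargs": {"targets": [[[0,-0.0005,0,0,0,0],[0,-0.0005,0,0,0,0]]]}}

```text
clock: 12.12
position: [0.4808, -0.002, 0.0387]
ee_rot: [2.048, 2.378, 0.004]
force: [3.5, 0.6, 6.6]
width: 0.002
gripper_force: 3.8
```

```bash
cat > e.py <<'E'
from h import *;from cell import arm;import sys
s,im,T=wrist(arm,sys.argv[1]);print(s["position"].round(4),s["force"].round(1))
g=im["pixels"][150:158].astype(int).sum(2).mean(0);print([(u,int(g[u])) for u in range(150,200)]);print([(u,int(g[u])) for u in range(480,496)])
E
python3 e.py w4
```

```text
[ 0.4808 -0.002   0.0387] [3.5 0.6 6.6]
[(150, 275), (151, 278), (152, 276), (153, 274), (154, 274), (155, 276), (156, 275), (157, 276), (158, 274), (159, 271), (160, 270), (161, 270), (162, 269), (163, 269), (164, 269), (165, 267), (166, 266), (167, 263), (168, 260), (169, 259), (170, 256), (171, 255), (172, 253), (173, 255), (174, 258), (175, 260), (176, 263), (177, 258), (178, 230), (179, 198), (180, 178), (181, 171), (182, 178), (183, 282), (184, 432), (185, 523), (186, 548), (187, 550), (188, 549), (189, 548), (190, 548), (191, 548), (192, 549), (193, 549), (194, 548), (195, 548), (196, 548), (197, 549), (198, 548), (199, 549)]
[(480, 538), (481, 539), (482, 539), (483, 539), (484, 538), (485, 539), (486, 539), (487, 539), (488, 538), (489, 538), (490, 538), (491, 539), (492, 539), (493, 530), (494, 511), (495, 504)]
```

Run:
```python
import numpy as np
for n in("w2","w3","w4"):
    p=np.load(f"pics/{n}.npz")["pixels"].astype(int);g=p[150:158].sum(2).mean(0)
    r=p[170:190,:,0].mean(0)-p[170:190,:,1].mean(0)
    i=np.where(r[190:250]>40)[0]+190
    print(n,[int(x) for x in g[484:500]],[int(x) for x in g[178:190]],"red",i.min(),i.max(),np.round(r[i.min()-2:i.min()+2]))
```

```text
w2 [539, 539, 540, 533, 513, 504, 508, 511, 511, 511, 512, 511, 512, 511, 512, 511] [533, 535, 545, 549, 549, 548, 549, 549, 549, 549, 549, 549] red 199 232 [11. 33. 70. 98.]
w3 [539, 540, 540, 533, 514, 504, 507, 512, 512, 512, 510, 512, 510, 511, 510, 511] [394, 507, 546, 549, 548, 548, 547, 547, 548, 547, 548, 547] red 199 233 [10. 33. 70. 99.]
w4 [538, 539, 539, 539, 538, 538, 538, 539, 539, 530, 511, 504, 508, 511, 511, 511] [230, 198, 178, 171, 178, 282, 432, 523, 548, 550, 549, 548] red 205 238 [ 13.  39.  77. 102.]
```

From w3 to w4 the fingertips moved 2.8 mm toward me and the panel stayed put, so it is against the stop. I'll lift and go look at the weight.

{"fn": "arm_command", "kwargs": {"targets": [[[0,-0.0004,-0.0004,0,0,0],[0,-0.0004,-0.0006,0,0,0],[0,0,-0.004,0,0,0],[0,0,-0.02,0,0,0],[0,0,-0.04,0,0,0],[0,0,-0.05,0,0,0],[0,0,-0.045,0,0,0]]]}}

```text
clock: 13.05
position: [0.4772, -0.0023, 0.1993]
ee_rot: [-2.05, -2.38, 0.002]
force: [1.0, 1.0, -0.7]
width: 0.005
gripper_force: 0.0
```

{"fn": "arm_command", "kwargs": {"targets": [[[0.02,0,0,0,0,0],[0.04,0,0,0,0,0],[0.05,0,0,0,0,0],[0.05,0,0,0,0,0],[0.045,0.003,0,0,0,0],[0.025,0,0,0,0,0],[0,0,0,0,0,0],[0,0,0,0,0,0]]], "jaw": 0.06}}

```text
clock: 14.05
position: [0.4466, 0.2246, 0.1978]
ee_rot: [2.051, 2.38, -0.002]
force: [1.1, -1.1, 0.7]
width: 0.652
gripper_force: 0.0
```

Run:
```python
from h import *;from cell import arm
s,im,T=wrist(arm,"w5");P=cloud(im,T);print(s["clock"],s["position"],s["ee_rot"],s["force"],s["width"])
d=np.hypot(P[...,0]-.4456,P[...,1]-.288)
for lo,hi in((.024,.035),(.041,.055),(.006,.06)):
    m=(d<.05)&(P[...,2]>lo)&(P[...,2]<hi)
    q=P[m];r=cv2.minAreaRect(q[:,:2].astype(np.float32)*1000);v,u=np.where(m);print(lo,len(q),r,"medz",np.median(q[:,2]),u.min(),u.max(),v.min(),v.max())
```

```text
14.05 [0.44663738 0.2246469  0.1977515 ] [ 2.05083260e+00  2.37970509e+00 -1.82068074e-03] [ 1.12846861 -1.1062741   0.73129901] 0.6524091829730295
0.024 1521 ((443.4736022949219, 285.4473571777344), (50.136436462402344, 29.980045318603516), 82.44377899169922) medz 0.03011576492403406 303 347 89 150
0.041 318 ((443.2816467285156, 285.2633361816406), (16.542654037475586, 16.141014099121094), 8.55293083190918) medz 0.04485408364416829 315 334 111 130
0.006 1839 ((443.4736022949219, 285.4473571777344), (50.136436462402344, 29.980045318603516), 82.44377899169922) medz 0.030318756223088772 303 347 89 150
```

View pics/w5.png

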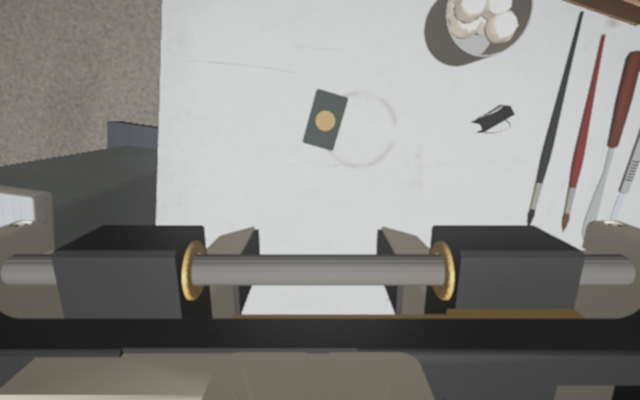

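The wrist view shows the weight at (325,120), centre (443.4, 285.4) mm, with its long axis at 82.4°. There's clear space around it.

{"fn": "arm_command", "kwargs": {"targets": [[[0.015,0.002,0,0,0,0],[0.03,0.002,0,0,0,0],[0.0156,0.0018,0,0,0,0],[0,0,0.02,0,0,0.1],[0,0,0.035,0,0,0.1],[0,0,0.035,0,0,0.08],[0,0,0.02,0,0,0],[0,0,0,0,0,0]]], "jaw": 0.06}}

```text
clock: 15.1
position: [0.443, 0.2859, 0.0868]
ee_rot: [2.362, 2.071, -0.005]
force: [0.6, -1.3, 0.3]
width: 0.652
gripper_force: 0.0
```

{"fn": "arm_command", "kwargs": {"targets": [[[0,0,0.015,0,0,0],[0,0,0.02,0,0,0],[0,0,0.015,0,0,0],[0,0,0.008,0,0,0],[0,0,0.0045,0,0,0],[0,0,0,0,0,0],[0,0,0,0,0,0]]]}}

```text
clock: 15.98
position: [0.4439, 0.2868, 0.0258]
ee_rot: [2.362, 2.071, 0.001]
force: [0.1, 0.9, -0.1]
width: 0.653
gripper_force: 0.0
```

{"fn": "arm_command", "kwargs": {"targets": [[[0,0,0,0,0,0],[0,0,0,0,0,0],[0,0,0,0,0,0],[0,0,0,0,0,0],[0,0,0,0,0,0],[0,0,0,0,0,0]]], "jaw": 0.02, "newtons": 20}}

```text
clock: 16.73
position: [0.4437, 0.2867, 0.0255]
ee_rot: [-2.362, -2.071, -0.0]
force: [0.5, 0.1, 2.2]
width: 0.327
gripper_force: 20.0
```

{"fn": "arm_command", "kwargs": {"targets": [[[0,0,-0.005,0,0,0],[0,0,-0.015,0,0,0],[0,0,-0.03,0,0,0],[0,0,-0.035,0,0,0],[0,0,-0.02,0,0,0],[0,0,0,0,0,0]]]}}

```text
clock: 17.48
position: [0.4444, 0.2871, 0.1323]
ee_rot: [-2.362, -2.071, -0.005]
force: [-0.6, 0.0, -3.3]
width: 0.327
gripper_force: 20.0
```

{"fn": "arm_command", "kwargs": {"targets": [[[-0.017,0.0045,0,0,0,0],[-0.035,0.01,0,0,0,0],[-0.045,0.014,0,0,0,0],[-0.045,0.014,0,0,0,0],[-0.045,0.014,0,0,0,0],[-0.045,0.014,0,0,0,0],[-0.03,0.009,0,0,0,0],[-0.015,0.005,0,0,0,0]]]}}

```text
clock: 18.48
position: [0.4902, -0.002, 0.1297]
ee_rot: [-2.366, -2.066, 0.003]
force: [0.5, 0.6, -3.1]
width: 0.326
gripper_force: 20.0
```

{"fn": "arm_command", "kwargs": {"targets": [[[0,0,0,0,0,-0.08],[0,0,0,0,0,-0.1],[0,0,0,0,0,-0.1],[0,0,0,0,0,0],[0,0,0,0,0,0]]]}}

```text
clock: 19.1
position: [0.4909, 0.0011, 0.1301]
ee_rot: [-2.052, -2.378, 0.001]
force: [-0.8, -0.1, -2.8]
width: 0.325
gripper_force: 20.0
```

```bash
python3 m.py w6 | cut -c1-900
```

```text
tcp along 0.4857 lat -0.0716 [0.4909 0.0011 0.1301] [-0.8 -0.1 -2.8]
400 296 25.6 [114  90  76];404 291 25.6 [111  88  74];408 415 23.6 [110  88  73];412 271 19.5 [191 186 181];416 271 19.7 [191 186 181];420 276 19.7 [186 145 140];424 275 19.6 [187 146 140];428 274 19.7 [187 146 140];432 278 19.7 [186 142 137];436 285 19.5 [191 186 180];440 273 19.6 [192 186 180];444 272 19.7 [217 217 159];448 275 19.8 [217 217 162];452 270 19.7 [216 217 161];456 276 19.8 [209 208 173];460 281 19.6 [191 186 181];464 271 19.7 [190 185 179];468 274 19.8 [146 151 172];472 284 19.7 [123 138 170];476 265 19.7 [151 157 174];480 261 19.7 [186 183 179];484 316 19.5 [191 186 180];488 262 19.7 [190 165 153];492 264 19.7 [190 163 150];496 272 19.7 [191 156 141];500 281 19.6 [190 155 139];504 278 19.6 [191 184 179];508 274 19.6 [190 185 180];512 279 19.6 [155 164 155];516 273 19.7 [145 160 149];520 274 19.7 [156 166 156];524 282 19.7 [155 166 156];528 273 19.7 [190 185 180];532 277 1
```

View pics/w6.png

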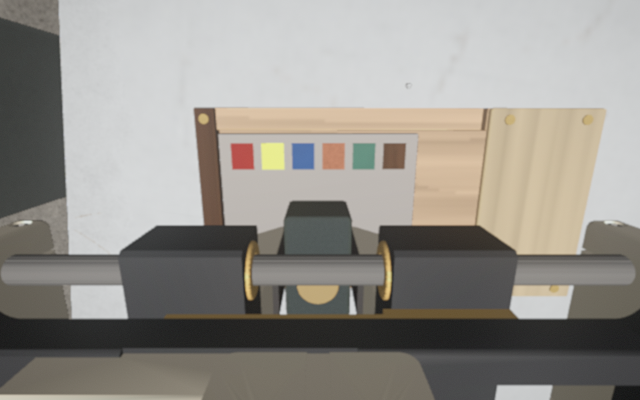

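The panel's near edge meets the stop at u≈220. The held weight at u≈318 is lined up with the panel's middle at u≈319, so I'll lower it.

{"fn": "arm_command", "kwargs": {"targets": [[[0,0,0.015,0,0,0],[0,0,0.02,0,0,0],[0,0,0.02,0,0,0],[0,0,0.015,0,0,0],[0,0,0.008,0,0,0],[0,0,0.003,0,0,0],[0,0,0,0,0,0],[0,0,0,0,0,0]]]}}

```text
clock: 20.15
position: [0.4916, 0.001, 0.0499]
ee_rot: [2.05, 2.38, 0.001]
force: [-0.2, 0.4, -3.5]
width: 0.323
gripper_force: 20.0
```

{"fn": "arm_command", "kwargs": {"targets": [[[0,0,0.001,0,0,0],[0,0,0.0008,0,0,0],[0,0,0,0,0,0],[0,0,0,0,0,0]]]}}

```text
clock: 20.65
position: [0.4912, 0.0009, 0.0477]
ee_rot: [2.05, 2.38, 0.0]
force: [0.5, -0.2, -3.3]
width: 0.325
gripper_force: 20.0
```

{"fn": "arm_command", "kwargs": {"targets": [[[0,0,0.0005,0,0,0],[0,0,0,0,0,0],[0,0,0,0,0,0]]]}}

```text
clock: 21.02
position: [0.4912, 0.0009, 0.0471]
ee_rot: [-2.05, -2.38, -0.0]
force: [0.2, -0.0, -2.2]
width: 0.322
gripper_force: 20.0
```

{"fn": "arm_command", "kwargs": {"targets": [[[0,0,0.0003,0,0,0],[0,0,0,0,0,0],[0,0,0,0,0,0]]]}}

```text
clock: 21.4
position: [0.4912, 0.0009, 0.0468]
ee_rot: [-2.05, -2.38, -0.0]
force: [-0.8, -0.2, -4.0]
width: 0.324
gripper_force: 20.0
```

{"fn": "arm_command", "kwargs": {"targets": [[[0,0,0.0005,0,0,0],[0,0,0.0003,0,0,0],[0,0,0,0,0,0],[0,0,0,0,0,0]]]}}

```text
clock: 21.9
position: [0.4912, 0.0009, 0.046]
ee_rot: [-2.05, -2.38, -0.0]
force: [-0.2, -0.5, -2.5]
width: 0.325
gripper_force: 20.0
```

{"fn": "arm_command", "kwargs": {"targets": [[[0,0,0.0003,0,0,0],[0,0,0,0,0,0],[0,0,0,0,0,0]]]}}

```text
clock: 22.28
position: [0.4912, 0.0009, 0.0457]
ee_rot: [-2.05, -2.38, -0.0]
force: [-0.5, -0.2, -3.0]
width: 0.321
gripper_force: 20.0
```

{"fn": "arm_command", "kwargs": {"targets": [[[0,0,0.0003,0,0,0],[0,0,0,0,0,0],[0,0,0,0,0,0]]]}}

```text
clock: 22.65
position: [0.4912, 0.0009, 0.0454]
ee_rot: [2.05, 2.381, 0.0]
force: [-0.3, -0.5, -2.5]
width: 0.325
gripper_force: 20.0
```

{"fn": "arm_command", "kwargs": {"targets": [[[0,0,0.0003,0,0,0],[0,0,0,0,0,0],[0,0,0,0,0,0]]]}}

```text
clock: 23.02
position: [0.4912, 0.0009, 0.0451]
ee_rot: [-2.05, -2.38, -0.0]
force: [0.4, -0.1, -2.6]
width: 0.326
gripper_force: 20.0
```

{"fn": "arm_command", "kwargs": {"targets": [[[0,0,0.0003,0,0,0],[0,0,0,0,0,0],[0,0,0,0,0,0]]]}}

```text
clock: 23.4
position: [0.4912, 0.0009, 0.0448]
ee_rot: [-2.05, -2.381, -0.0]
force: [-0.7, 0.5, -3.8]
width: 0.326
gripper_force: 20.0
```

{"fn": "arm_command", "kwargs": {"targets": [[[0,0,0.0003,0,0,0],[0,0,0,0,0,0],[0,0,0,0,0,0]]]}}

```text
clock: 23.78
position: [0.4912, 0.0009, 0.0448]
ee_rot: [-2.05, -2.38, -0.001]
force: [-3.1, 0.8, 5.6]
width: 0.325
gripper_force: 20.0
```

{"fn": "arm_command", "kwargs": {"targets": [[[0,0,0.0003,0,0,0],[0,0,0,0,0,0],[0,0,0,0,0,0]]]}}

```text
clock: 24.15
position: [0.4912, 0.0009, 0.0448]
ee_rot: [-2.05, -2.38, -0.001]
force: [-2.8, -0.3, 11.4]
width: 0.33
gripper_force: 20.0
```

{"fn": "arm_command", "kwargs": {"targets": [[[0,0,-0.0004,0,0,0],[0,0,0,0,0,0],[0,0,0,0,0,0]]]}}

```text
clock: 24.52
position: [0.4912, 0.0009, 0.0448]
ee_rot: [-2.05, -2.38, -0.0]
force: [-2.4, -0.5, 6.4]
width: 0.324
gripper_force: 20.0
```

{"fn": "arm_command", "kwargs": {"targets": [[[0,0,0,0,0,0],[0,0,0,0,0,0],[0,0,0,0,0,0],[0,0,0,0,0,0]]], "jaw": 0.06}}

```text
clock: 25.02
position: [0.4913, 0.0009, 0.0446]
ee_rot: [2.05, 2.381, -0.0]
force: [0.1, -0.9, 0.4]
width: 0.653
gripper_force: 0.0
```

{"fn": "arm_command", "kwargs": {"targets": [[[0,0,-0.005,0,0,0],[0,0,-0.015,0,0,0],[0,0,-0.03,0,0,0],[0,0,-0.04,0,0,0],[0,0,-0.04,0,0,0],[-0.025,0,-0.02,0,0,0],[-0.04,0,0,0,0,0],[-0.025,0,0,0,0,0],[0,0,0,0,0,0]]]}}

```text
clock: 26.15
position: [0.5045, -0.0904, 0.1958]
ee_rot: [2.054, 2.375, 0.0]
force: [-0.7, 0.4, 0.4]
width: 0.654
gripper_force: 0.0
```

Run:
```python
from h import *;from cell import arm
s,im,T=wrist(arm,"w7");P=cloud(im,T);print(s["clock"],s["position"],s["force"])
f=np.array([.989,.148]);l=np.array([-.148,.989])
AL=np.stack([P[...,:2]@f,P[...,:2]@l],-1)*1000;Z=P[...,2]*1000
near=(abs(AL[...,0]-486)<90)&(abs(AL[...,1]+73)<54)
for n,m in(("block",near&(Z>45)&(Z<55)),("knob",near&(Z>60)&(Z<72)),("panel",near&(Z>17)&(Z<22)&(AL[...,0]>411.5))):
    q=AL[m].astype(np.float32);r=cv2.minAreaRect(q);print(n,len(q),np.round(r[0],1),np.round(r[1],1),round(r[2],1),np.percentile(Z[m],[5,50,95]).round(1))
m=near&(Z>17)&(Z<22);print("panel along pct",np.percentile(AL[m][:,0],[.5,1,99,99.5]).round(1))
```

```text
26.15 [ 0.50451589 -0.09038079  0.19579406] [-0.71160449  0.42445655  0.39587386]
block 1913 [485.4 -72.4] [29.7 49.9] 0.5 [48.  49.4 50.7]
knob 400 [485.8 -73. ] [16.4 16.5] 88.9 [62.3 64.2 65.7]
panel 18046 [486.1 -73.1] [107.6 149.2] 89.9 [18.4 19.6 20.8]
panel along pct [410.4 411.  558.9 559.6]
```

View pics/w7.png

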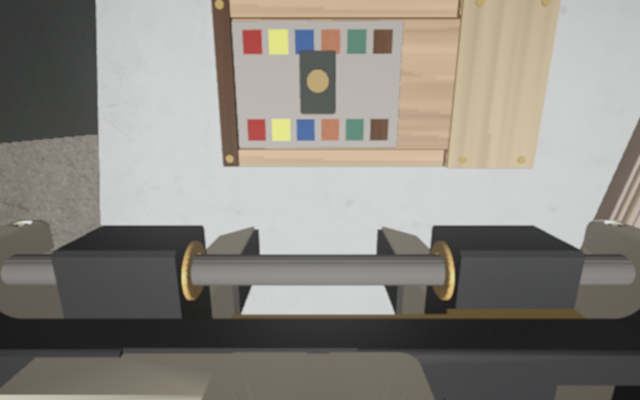

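The weight stands upright on the panel's middle and the panel sits at the stop (u≈235). I'll do one fine check of the gap.

Run:
```python
from h import *
f=np.array([.989,.148])
im=np.load("pics/w7.npz");g=im["pixels"][66:76].astype(int).sum(2).mean(0);print([(u,int(g[u])) for u in range(214,244)],[(u,int(g[u])) for u in range(393,406)])
for u,z in[(u,.0256) for u in(216,217,218,219,232,233,234,235)]+[(u,.0197) for u in(234,235,236,237,398,399,400,401)]:
    print(u,z,round(ray(im,im["T"],(u,70.5),z)[:2]@f*1000,1),end="; ")
```

```text
[(214, 619), (215, 573), (216, 451), (217, 311), (218, 259), (219, 259), (220, 262), (221, 262), (222, 260), (223, 258), (224, 257), (225, 255), (226, 255), (227, 255), (228, 252), (229, 252), (230, 253), (231, 247), (232, 218), (233, 234), (234, 376), (235, 503), (236, 542), (237, 542), (238, 540), (239, 540), (240, 540), (241, 540), (242, 540), (243, 539)] [(393, 537), (394, 536), (395, 536), (396, 536), (397, 536), (398, 537), (399, 525), (400, 497), (401, 493), (402, 503), (403, 508), (404, 511), (405, 512)]
216 0.0256 396.3; 217 0.0256 397.2; 218 0.0256 398.1; 219 0.0256 398.9; 232 0.0256 410.4; 233 0.0256 411.3; 234 0.0256 412.2; 235 0.0256 413.1; 234 0.0197 410.8; 235 0.0197 411.7; 236 0.0197 412.6; 237 0.0197 413.5; 398 0.0197 558.3; 399 0.0197 559.2; 400 0.0197 560.1; 401 0.0197 561.0;
```

```bash
python3 -c "
from cell import arm
print(arm.sign_off())"
```

```text
the job is handed in; nothing more can be done
None
```

The panel is drawn home against the stop, with the highest force reading on it about 14 N, the weight stands upright on its middle, the arm never went near the jar or the dropper bottle, and the job was handed in at about 26 s.

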